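# Put the sockets out on their display trays

### The arm

A 7-joint arm with a two-finger parallel gripper is mounted at the origin on the work surface. World frame = base frame: x ahead of the robot, y to its left, z up, the work surface at z = 0. Lengths are in m, angles in rad, forces in N, time in s.
With the tool pointing down it reaches from about 0.4 to 0.85 m from the base axis. Payload 10.4 kg.
Tool frame: the origin (TCP) lies midway between the tips of the shut fingers; the grasp point (between the pads) lies 19 mm behind it; z points along the fingers, y is the line along which they close (so a half turn about z gives the same grasp; the last joint's range is limited). The gripper opens to 85 mm and grips with 20 to 120 N. Pads are 22 mm wide; open, the fingers measure 114 mm over their backs; the gripper's body (76 mm by 85 mm) begins 54 mm behind the grasp point. The pads swing forward as they close: fully open they stand 13 mm farther back than shut.
Start: joints at [-1.338, 0.332, -0.065, 1.46, 0.022, 1.35, -0.088], TCP at [0.158, 0.605, 0.231] pointing down, gripper open.
Joint ranges: [-2.6, 2.6], [-0.5, 2.12], [-1.47, 1.34], [0.16, 2.42], [-1.27, 4.41], [0.06, 2.06], [-2.6, 2.6]. Speed limits (rad/s): [2.22, 2.22, 2.79, 2.79, 3.14, 3.14, 3.14].

### API

Orientations are given as a 3x3 rotation matrix whose columns are the frame's x, y, z axes.
In Python, from plant import r, imaging gives the robot as it stands (r), with the cameras (imaging).
- The arm moves only by the tool shift_gripper, called after ">>>" as name(argument=value, ...) on one line, values as JSON. Schema: {"type":"object","properties":{"deltas":{"type":"array","items":{"type":"array","prefixItems":[{"type":"array","items":{"type":"number"},"minItems":3,"maxItems":3},{"type":"array","items":{"type":"number"},"minItems":3,"maxItems":3}],"minItems":2,"maxItems":2},"minItems":1,"maxItems":8},"jaw":{"type":"number"},"only":{"type":"string"},"quiet":{"type":"boolean"},"lines":{"type":"string"}},"required":["deltas"],"additionalProperties":false}. deltas is a list of rows, 1 to 8 of them, each written [[dx, dy, dz], [rx, ry, rz]]: dx, dy, dz in m, then a rotation vector rx, ry, rz in rad; each row is the pose to reach, as a shift and turn from the pose commanded when the call began, along the tool's axes at that moment; what a row does not reach only later rows make up. A row lasts 1/10 s, in which the tool goes at most 0.05 m and 0.15 rad, less where a joint would pass 70% of its speed; a pose out of reach is approached as far as the arm can. jaw is the finger opening in m, set as the call begins (left out keeps the last). The fingers move at their own pace and stop on an object; the grip force is fixed at half the most. Time passes only in rows, so rows that do not move let the fingers close. The tool returns the time, the measured TCP pose, the force, the opening and the grip force at its end. only (a regular expression) keeps the lines of the reply that match it, lines (a string "A,B") keeps lines A to B, and quiet returns only ok. Input that does not fit is refused with a message, and nothing moves.
- r.get_obs(): the state, without advancing time (a new reading comes with each control period).
- imaging.read_camera(name): name is "scene" or "top"; returns a dict with "img" (384x512x3 uint8, red, green, blue), "camera_matrix" (3x3 intrinsics, pixels), "k1" (the pictures are not rectified: a ray, as slopes to the right and down, at radius r is drawn at 1 + k1 r^2 times it, then the intrinsics apply), "rvec" (rotation vector, rad) and "tvec" (3), from world to camera coordinates, as OpenCV has them. Camera axes: x right, y down, z forward; pixel columns grow to the right and rows downward; lengths in m; the calibration is good to about 2 mm. A picture is of the moment at which its call begins. There is no depth.
- r.job_done(): hands the job in; it is judged then, once.
The state is a dict: "t": time; "joints": joint angles; "joint_vel": joint speeds; "joint_efforts": joint torques, N m; "tcp_pos": TCP position; "orientation": TCP orientation; "contact_force": force on the tool from outside, world axes, zero at the start; "wrist_torque": the same for the moment, N m; "finger_gap": finger opening in m; "gripper_force": force on a finger pad.
Only numpy, scipy, OpenCV 4.12 (cv2) and the standard library are available. Lean on these libraries where they do the work, as an engineer would, in place of code of your own. Each camera call takes 0.05 s, during which the arm holds its last target. There are 200 camera calls.

### The job

At the counter of a second-hand tool shop, three round wrench sockets and two square-headed adapters are clipped upright in a sprung strip. Pull the three sockets out of the strip one after another and stand each upright in the display tray of its size: the smallest socket in the smallest tray, the middle one in the middle tray, the largest in the largest. Leave the two adapters clipped in the strip.

Things in the scene. Friction and masses are not known exactly. Their poses are not given: they have to be found in the camera images.
- strip: Black clip strip 44 x 312 mm, fixed; origin under its centre, x across, y along it. Parts stand on its 8 mm base at five stations 60 mm apart along y (centre one at 0). Two sprung steel jaws per station, on the part's two y sides, up to 27 mm above the counter, snap into its groove. A straight upward pull of some 7 to 15 N over the first 10 mm frees a part; then it is loose.
- socket_small: The small wrench socket: round bright steel, upright, 60 mm tall, 80 g. Head 20 mm in diameter with a dark hexagon on top, straight sides from 28 to 60 mm above its underside; below it a grooved foot of 26 mm diameter, alike on all. Origin at the centre of its underside, z up. Starts at any station of the strip.
- socket_medium: The medium wrench socket: round bright steel, upright, 60 mm tall, 130 g. Head 29 mm in diameter with a dark hexagon on top, straight sides from 28 to 60 mm above its underside; below it a grooved foot of 26 mm diameter, alike on all. Origin at the centre of its underside, z up. Starts at any station of the strip.
- socket_large: The large wrench socket: round bright steel, upright, 60 mm tall, 200 g. Head 38 mm in diameter with a dark hexagon on top, straight sides from 28 to 60 mm above its underside; below it a grooved foot of 26 mm diameter, alike on all. Origin at the centre of its underside, z up. Starts at any station of the strip.
- adapter_1: A square-headed drive adapter, not a socket: bright steel, 54 mm tall, 26 mm square block with a 12.5 mm square stub on top, on the same grooved foot of 26 mm diameter. Origin at the centre of its underside, z up. One of two alike, standing in the strip; it stays there.
- adapter_2: A square-headed drive adapter, not a socket: bright steel, 54 mm tall, 26 mm square block with a 12.5 mm square stub on top, on the same grooved foot of 26 mm diameter. Origin at the centre of its underside, z up. One of two alike, standing in the strip; it stays there.
- tray_small: The small display tray: square open grey plastic tray, fixed to the counter, 52 x 52 mm outside, 44 x 44 mm inside, walls 4 mm thick, rim 16 mm high, floor 4 mm above the counter. Origin at the centre of its underside; x and y along its walls.
- tray_medium: The medium display tray: square open grey plastic tray, fixed to the counter, 66 x 66 mm outside, 58 x 58 mm inside, walls 4 mm thick, rim 16 mm high, floor 4 mm above the counter. Origin at the centre of its underside; x and y along its walls.
- tray_large: The large display tray: square open grey plastic tray, fixed to the counter, 80 x 80 mm outside, 72 x 72 mm inside, walls 4 mm thick, rim 16 mm high, floor 4 mm above the counter. Origin at the centre of its underside; x and y along its walls.

How it is judged:
By the outcome, as a careful person would: the job done as asked, in the order asked, and still so for the second after the job is handed in, with the robot touching nothing.
It also fails if it takes over 77 s, if anything falls off the work surface, if the arm or the gripper's body presses on something with over 40 N, if the wrist force passes 120 N, or if a joint passes its speed limit or range.

## Working session

There is one attempt and no reset: what is moved stays moved. The work goes in short steps, Python scripts to look and compute and a tool call to move; the robot and the scene stay as the last step left them, time stands still between calls to the robot, and variables do not carry over. Pictures are saved under pics/ and viewed, at most 14 in all, crops included, and the job is handed in when it is done.

```bash
ls; mkdir -p pics
```

Run:
```python
from plant import r, imaging
import cv2,numpy as np
o=r.get_obs();print(o['t'],o['tcp_pos'],o['orientation'])
for n in("scene","top"):
    c=imaging.read_camera(n);cv2.imwrite(f"pics/{n}0.png",c["img"][:,:,::-1])
    R=cv2.Rodrigues(np.array(c["rvec"]))[0];print(n,c["camera_matrix"],c["k1"],-R.T@np.array(c["tvec"]).ravel(),R)
```

```text
pics
plant.py
0.0 [0.15803857 0.60430193 0.23050058] [[-9.67475230e-01  2.52965589e-01 -2.98927658e-04]
 [ 2.52965757e-01  9.67474212e-01 -1.40497044e-03]
 [-6.62043742e-05 -1.43489256e-03 -9.99998968e-01]]
scene [[398.82654625   0.         255.02054303]
 [  0.         398.82654625 191.63136593]
 [  0.           0.           1.        ]] 0.02887691788673871 [0.83552373 0.23121993 0.62337052] [[-0.60781782  0.79407604 -0.00086137]
 [ 0.65382584  0.49984849 -0.56803456]
 [-0.45063208 -0.34582471 -0.82300425]]
top [[480.47037189   0.         251.98205677]
 [  0.         480.47037189 186.94333316]
 [  0.           0.           1.        ]] -0.122875750897562 [ 0.50012552 -0.00858898  0.81179195] [[-1.63194272e-02 -9.99865953e-01 -1.32373683e-03]
 [-9.98376021e-01  1.63673496e-02 -5.45658426e-02]
 [ 5.45801943e-02  4.31103817e-04 -9.98509297e-01]]
```

View pics/scene0.png

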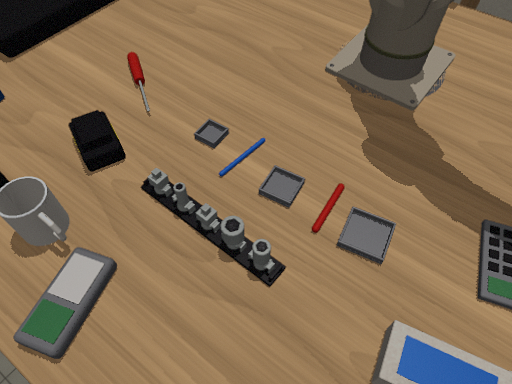

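View pics/top0.png

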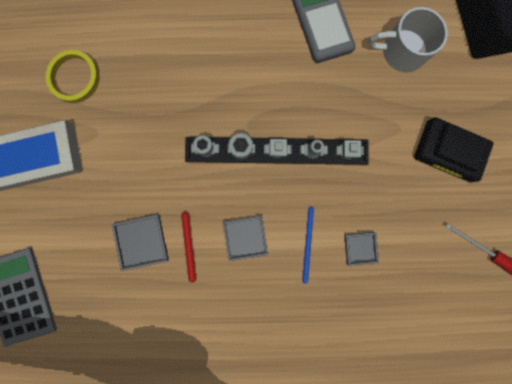

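The top picture shows, from left to right in the strip, medium (203,146), large (241,146), adapter (278,148), small (317,148) and adapter (353,149). The trays are large (140,241), medium (245,237) and small (361,248), with pens lying between them.

Create h.py:
```python
import cv2,numpy as np
def ray(c,p,z):
    K=np.array(c["camera_matrix"]);R=cv2.Rodrigues(np.array(c["rvec"]))[0];C=-R.T@np.array(c["tvec"]).ravel()
    u=cv2.undistortPoints(np.array(p,float).reshape(-1,1,2),K,np.array([c["k1"],0,0,0,0.])).reshape(-1,2)
    d=np.c_[u,np.ones(len(u))]@R
    return C+d*((z-C[2])/d[:,2])[:,None]
def proj(c,X):
    return cv2.projectPoints(np.array(X,float).reshape(-1,1,3),np.array(c["rvec"]),np.array(c["tvec"]),np.array(c["camera_matrix"]),np.array([c["k1"],0,0,0,0.]))[0].reshape(-1,2)
```

Run:
```python
from plant import r, imaging
from h import *
c=imaging.read_camera("top");im=c["img"];hsv=cv2.cvtColor(im,cv2.COLOR_RGB2HSV)
def rect(mask,roi,z,name):
    x0,y0,x1,y1=roi;m=np.zeros_like(mask);m[y0:y1,x0:x1]=mask[y0:y1,x0:x1]
    cs=cv2.findContours(m,0,2)[0];k=max(cs,key=cv2.contourArea)
    q=ray(c,k.reshape(-1,2),z)[:,:2].astype(np.float32)*1000
    b=cv2.minAreaRect(q);print(name,b)
    return b
s,v=hsv[...,1],hsv[...,2]
st=((v<70)|(s<45)).astype(np.uint8)*255
b=rect(st,(176,125,380,172),.008,"strip")
for n,roi in dict(large=(105,205,178,277),medium=(215,205,275,268),small=(335,222,388,275)).items():
    rect(((s<60)).astype(np.uint8)*255,roi,.016,n)
cr=cv2.resize(im[120:180,176:376],None,fx=4,fy=4,interpolation=cv2.INTER_CUBIC);cv2.imwrite("pics/crop1.png",cr[:,:,::-1])
```

```text
strip ((608.9348754882812, -50.925262451171875), (306.9211120605469, 49.5726203918457), 88.18549346923828)
large ((454.92706298828125, 180.21482849121094), (80.29801177978516, 82.24383544921875), 11.186134338378906)
medium ((459.49822998046875, 4.8836517333984375), (66.30996704101562, 65.25032806396484), 8.12508773803711)
small ((438.5041198730469, -188.36105346679688), (52.77985763549805, 52.94425582885742), 3.6480300426483154)
```

View pics/crop1.png

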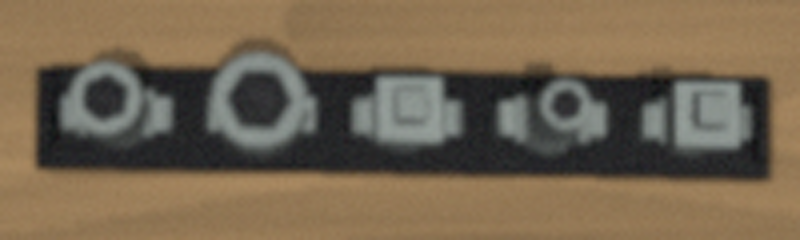

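The crop shows the strip corners at about (38,68), (768,78), (768,178) and (38,168). The head tops are medium (108,97), large (258,101) and small (565,103). The jaws lie left and right of each part.

Run:
```python
from plant import r, imaging
from h import *
c=imaging.read_camera("top")
f=lambda p:(np.array(p,float)+.5)/4-.5+[176,120]
q=ray(c,f([(38,68),(768,78),(768,178),(38,168)]),.008)*1000
b=q[:,:2].mean(0);d=(q[0]+q[3]-q[1]-q[2])[:2];e=d/np.linalg.norm(d)
print(q.round(1),b,np.linalg.norm(d)/2,np.degrees(np.arctan2(-e[0],e[1])))
for k in(2,1,-1):print(k,b+60*k*e)
print((ray(c,f([(108,97),(258,101),(565,103)]),.068)*1000).round(1))
# independent check: scene camera overlay
s=imaging.read_camera("scene");im=s["img"][:,:,::-1].copy()
im=cv2.resize(im,None,fx=1.5,fy=1.5)
P=[]
for k in(2,1,-1):
    P.append([*(b+60*k*e)/1000,.068])
T=[[.4549,.1802,.016],[.4595,.0049,.016],[.4385,-.1884,.016]]
for p in proj(s,P+T+list(q/1000)):cv2.circle(im,tuple(np.round(p*1.5+.25).astype(int)),2,(0,0,255),-1)
cv2.imwrite("pics/ov.png",im[150:450,180:640])
```

```text
[[ 631.2  103.5    8. ]
 [ 622.2 -206.     8. ]
 [ 579.5 -204.5    8. ]
 [ 588.6  103.7    8. ]] [605.37023918 -50.82646016] 308.957139669959 -1.6788875366249187
2 [608.88598986  69.12202668]
1 [607.12811452   9.14778326]
-1 [ 603.61236385 -110.80070359]
[[ 609.4   67.7   68. ]
 [ 606.8    9.1   68. ]
 [ 604.2 -110.7   68. ]]
```

View pics/ov.png

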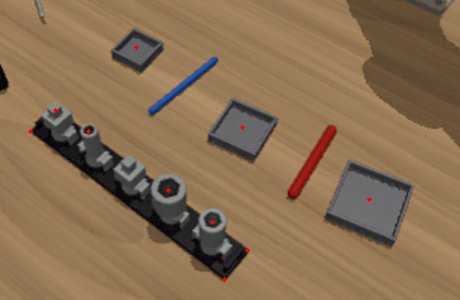

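Create w.py:
```python
# usage: w.py x y z [yaw of tool y, deg] -> shift in the tool's axes
import sys
from plant import r, imaging
from h import *
x,y,z=map(float,sys.argv[1:4]);a=np.radians(float(sys.argv[4]) if len(sys.argv)>4 else -1.7)
o=r.get_obs();R=np.array(o["orientation"]);Y=np.array([np.cos(a),np.sin(a),0]);Z=np.array([0,0,-1.])
T=np.c_[np.cross(Y,Z),Y,Z]
print((R.T@(np.array([x,y,z])-o["tcp_pos"])).round(4),cv2.Rodrigues(R.T@T)[0].ravel().round(4),"t",o["t"],"joints",np.round(o["joints"],2),"gap",o["finger_gap"],"F",np.round(o["contact_force"],1))
```

```bash
python3 w.py .604 -.1108 .15
```

```text
[-0.6124 -0.5792  0.0813] [-5.0000e-04  4.0000e-04  1.3447e+00] t 0.25 joints [-1.34  0.33 -0.06  1.46  0.02  1.35 -0.09] gap 0.08550199008024569 F [ 0.   0.2 -0.3]
```

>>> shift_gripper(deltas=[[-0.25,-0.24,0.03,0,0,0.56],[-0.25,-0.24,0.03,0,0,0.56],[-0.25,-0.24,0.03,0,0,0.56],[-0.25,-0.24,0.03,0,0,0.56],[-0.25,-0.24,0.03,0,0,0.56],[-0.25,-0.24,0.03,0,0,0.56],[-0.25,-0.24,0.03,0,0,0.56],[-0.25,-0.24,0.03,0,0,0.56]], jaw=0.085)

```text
refused: deltas[0]: [-0.25, -0.24, 0.03, 0, 0, 0.56] is too long (schema: maxItems 2). Nothing was moved.
```

Nothing moved. I misread the format; it is rows with the three-number parts in brackets of their own. Resending.

>>> shift_gripper(deltas=[[[-0.25,-0.24,0.03],[0,0,0.56]],[[-0.25,-0.24,0.03],[0,0,0.56]],[[-0.25,-0.24,0.03],[0,0,0.56]],[[-0.25,-0.24,0.03],[0,0,0.56]],[[-0.25,-0.24,0.03],[0,0,0.56]],[[-0.25,-0.24,0.03],[0,0,0.56]],[[-0.25,-0.24,0.03],[0,0,0.56]],[[-0.25,-0.24,0.03],[0,0,0.56]]], jaw=0.085)

```text
t: 1.05
tcp_pos: [0.3426, 0.3036, 0.2011]
orientation: [[-0.679, 0.734, 0.0], [0.734, 0.679, -0.001], [-0.001, -0.0, -1.0]]
contact_force: [0.9, 0.0, 0.0]
finger_gap: 0.0848
gripper_force: 0.0
```

```bash
python3 w.py .604 -.1108 .15
```

```text
[-0.4817 -0.0894  0.0516] [0.     0.001  0.7759] t 1.05 joints [-1.04 -0.03  0.21  1.93  0.01  1.23 -0.08] gap 0.08481917498110024 F [0.9 0.  0. ]
```

>>> shift_gripper(deltas=[[[-0.37,-0.07,0.05],[0,0,0.776]],[[-0.37,-0.07,0.05],[0,0,0.776]],[[-0.37,-0.07,0.05],[0,0,0.776]],[[-0.37,-0.07,0.05],[0,0,0.776]],[[-0.37,-0.07,0.05],[0,0,0.776]],[[-0.37,-0.07,0.05],[0,0,0.776]],[[-0.37,-0.07,0.05],[0,0,0.776]],[[-0.37,-0.07,0.05],[0,0,0.776]]])

```text
t: 1.85
tcp_pos: [0.543, -0.0117, 0.1511]
orientation: [[0.024, 1.0, 0.001], [1.0, -0.024, -0.001], [-0.001, 0.001, -1.0]]
contact_force: [0.4, 1.4, -0.0]
finger_gap: 0.085
gripper_force: 0.0
```

```bash
python3 w.py .604 -.1108 .12
```

```text
[-0.0976  0.0633  0.0312] [0.0006 0.0011 0.0059] t 1.85 joints [-0.58  0.23  0.6   1.81 -0.14  1.14  0.03] gap 0.08499421055795257 F [ 0.4  1.4 -0. ]
```

>>> shift_gripper(deltas=[[[-0.0976,0.0633,0.031],[0.0006,0.0011,0.006]],[[-0.0976,0.0633,0.031],[0.0006,0.0011,0.006]],[[-0.0976,0.0633,0.031],[0.0006,0.0011,0.006]],[[-0.0976,0.0633,0.031],[0.0006,0.0011,0.006]],[[-0.0976,0.0633,0.031],[0.0006,0.0011,0.006]]])

```text
t: 2.35
tcp_pos: [0.603, -0.1068, 0.1199]
orientation: [[0.027, 1.0, -0.001], [1.0, -0.027, 0.001], [0.001, -0.001, -1.0]]
contact_force: [0.6, 0.2, 0.5]
finger_gap: 0.0848
gripper_force: 0.0
```

```bash
python3 w.py .604 -.1108 .036
```

```text
[-0.0041  0.0013  0.0839] [-0.0015 -0.0012  0.0024] t 2.35 joints [-0.38  0.44  0.62  1.66 -0.27  1.14  0.28] gap 0.08480868097712181 F [0.6 0.2 0.5]
```

>>> shift_gripper(deltas=[[[0,0,0.02],[0,0,0]],[[0,0,0.04],[0,0,0]],[[0,0,0.04],[0,0,0]],[[0,0,0.04],[0,0,0]]])

```text
t: 2.75
tcp_pos: [0.6031, -0.1057, 0.081]
orientation: [[0.025, 1.0, -0.0], [1.0, -0.025, 0.002], [0.002, -0.0, -1.0]]
contact_force: [0.3, -0.7, 0.6]
finger_gap: 0.0851
gripper_force: 0.0
```

```bash
python3 w.py .604 -.1108 .036
```

```text
[-0.0051  0.001   0.045 ] [-0.0005 -0.0018  0.0042] t 2.75 joints [-0.37  0.48  0.6   1.69 -0.3   1.06  0.3 ] gap 0.08513844243359758 F [ 0.3 -0.7  0.6]
```

>>> shift_gripper(deltas=[[[-0.0050,0.001,0.0],[0,0,0]],[[-0.005,0.001,0.02],[0,-0.001,0.003]],[[-0.005,0.001,0.035],[0,-0.001,0.003]],[[-0.005,0.001,0.045],[0,-0.001,0.003]],[[-0.005,0.001,0.045],[0,-0.001,0.003]]])

```text
t: 3.25
tcp_pos: [0.603, -0.1118, 0.034]
orientation: [[0.03, 1.0, -0.003], [1.0, -0.03, 0.0], [0.0, -0.003, -1.0]]
contact_force: [-0.5, -0.0, 0.4]
finger_gap: 0.0849
gripper_force: 0.0
```

```bash
python3 w.py .604 -.1108 .036;python3 - <<'E'
from plant import r, imaging
import cv2
s=imaging.read_camera("scene")["img"][:,:,::-1]
cv2.imwrite("pics/a1.png",cv2.resize(s[80:280,80:340],None,fx=3,fy=3))
E
```

```text
[ 0.0011  0.0009 -0.002 ] [-0.0029 -0.0002 -0.0001] t 3.25 joints [-0.33  0.54  0.57  1.71 -0.34  0.99  0.33] gap 0.0849051479896247 F [-0.5 -0.   0.4]
```

View pics/a1.png

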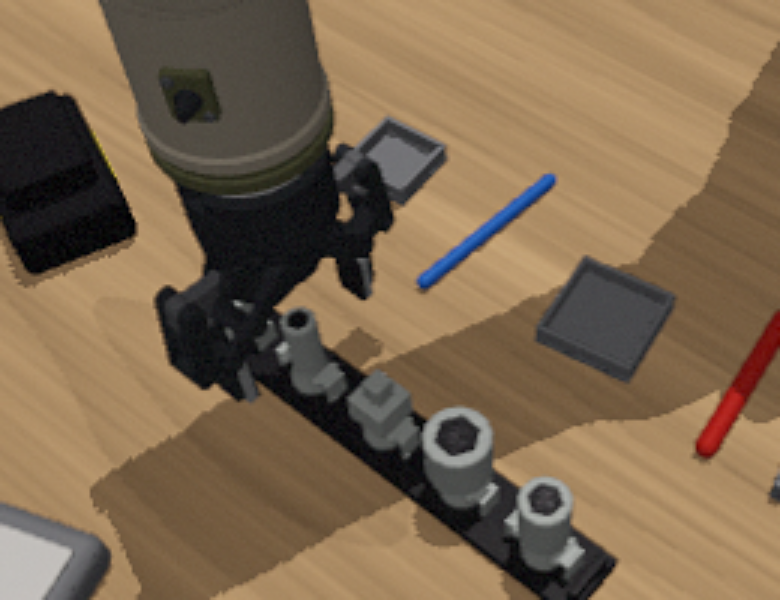

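The small socket's head at (300,320) is midway between the pads at (245,390) and (360,290). I'm closing on it.

>>> shift_gripper(deltas=[[[0.0,0.001,-0.002],[0,0,0]],[[0.0,0.001,-0.002],[0,0,0]],[[0.0,0.001,-0.002],[0,0,0]],[[0.0,0.001,-0.002],[0,0,0]],[[0.0,0.001,-0.002],[0,0,0]],[[0.0,0.001,-0.002],[0,0,0]],[[0.0,0.001,-0.002],[0,0,0]],[[0.0,0.001,-0.002],[0,0,0]]], jaw=0)

```text
t: 4.1
tcp_pos: [0.6049, -0.112, 0.0374]
orientation: [[0.03, 1.0, -0.001], [1.0, -0.03, 0.0], [0.0, -0.001, -1.0]]
contact_force: [-0.7, 0.6, 2.8]
finger_gap: 0.018
gripper_force: 58.5
```

```bash
python3 w.py .604 -.1108 .036
```

```text
[ 0.0012 -0.001   0.0014] [-0.0006 -0.0003 -0.0004] t 4.1 joints [-0.34  0.54  0.57  1.71 -0.34  0.99  0.33] gap 0.018005870127192437 F [-0.7  0.6  2.8]
```

>>> shift_gripper(deltas=[[[0,0,-0.003],[0,0,0]],[[0,0,-0.006],[0,0,0]],[[0,0,-0.009],[0,0,0]],[[0,0,-0.012],[0,0,0]],[[0,0,-0.016],[0,0,0]],[[0,0,-0.03],[0,0,0]],[[0,0,-0.06],[0,0,0]],[[0,0,-0.07],[0,0,0]]])

```text
t: 4.9
tcp_pos: [0.6067, -0.1127, 0.1113]
orientation: [[0.03, 1.0, 0.004], [1.0, -0.03, -0.0], [-0.0, 0.004, -1.0]]
contact_force: [0.7, -0.1, -0.2]
finger_gap: 0.018
gripper_force: 59.4
```

```bash
python3 w.py .4385 -.1884 .10
```

```text
[-0.0808 -0.1659  0.0105] [ 0.0043  0.     -0.0007] t 4.9 joints [-0.37  0.45  0.61  1.66 -0.29  1.12  0.29] gap 0.017973624057095933 F [ 0.7 -0.1 -0.2]
```

>>> shift_gripper(deltas=[[[-0.02,-0.04,0.0],[0,0,0]],[[-0.04,-0.083,0],[0,0,0]],[[-0.06,-0.123,0],[0,0,0]],[[-0.081,-0.166,0.01],[0,0,0]],[[-0.081,-0.166,0.01],[0,0,0]],[[-0.081,-0.166,0.01],[0,0,0]]])

```text
t: 5.5
tcp_pos: [0.4363, -0.1883, 0.0979]
orientation: [[0.032, 0.999, 0.001], [0.999, -0.032, 0.001], [0.001, 0.001, -1.0]]
contact_force: [-0.1, 0.7, 0.3]
finger_gap: 0.0176
gripper_force: 59.5
```

```bash
python3 w.py .4385 -.1884 .034;python3 - <<'E'
from plant import r, imaging
import cv2
s=imaging.read_camera("scene")["img"][:,:,::-1]
cv2.imwrite("pics/a2.png",cv2.resize(s[60:260,100:340],None,fx=2.5,fy=2.5))
E
```

```text
[-0.0001  0.0021  0.0639] [ 0.001  -0.0014 -0.0022] t 5.5 joints [-0.35  0.14  0.72  2.03 -0.11  1.    0.39] gap 0.01764971109535221 F [-0.1  0.7  0.3]
```

View pics/a2.png

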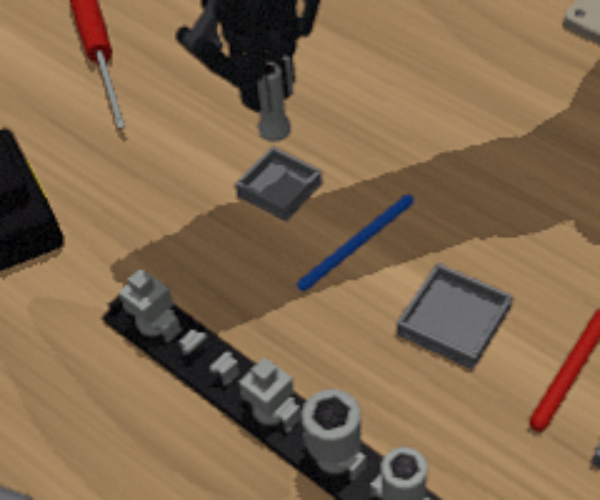

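The small socket is held upright at (272,100), above the small tray at (278,183), and its station is empty. I'm lowering it.

>>> shift_gripper(deltas=[[[0,0.002,0.02],[0,0,0]],[[0,0.002,0.045],[0,0,0]],[[0,0.002,0.056],[0,0,0]],[[0,0.002,0.06],[0,0,0]],[[0,0.002,0.062],[0,0,0]],[[0,0.002,0.062],[0,0,0]]])

```text
t: 6.15
tcp_pos: [0.4391, -0.1882, 0.0359]
orientation: [[0.03, 1.0, 0.0], [1.0, -0.03, -0.0], [-0.0, 0.0, -1.0]]
contact_force: [-0.4, -0.4, -1.8]
finger_gap: 0.0175
gripper_force: 59.5
```

```bash
python3 w.py .4385 -.1884 .034
```

```text
[-0.0002 -0.0006  0.0019] [ 0.0001  0.0001 -0.0002] t 6.15 joints [-0.31  0.27  0.69  2.07 -0.22  0.87  0.48] gap 0.017512456581107224 F [-0.4 -0.4 -1.8]
```

>>> shift_gripper(deltas=[[[0,0,0.001],[0,0,0]],[[0,0,0.002],[0,0,0]],[[0,0,0.002],[0,0,0]]])

```text
t: 6.45
tcp_pos: [0.4387, -0.1881, 0.0336]
orientation: [[0.03, 1.0, -0.0], [1.0, -0.03, 0.0], [0.0, -0.0, -1.0]]
contact_force: [-0.0, 0.3, -1.3]
finger_gap: 0.0179
gripper_force: 59.5
```

>>> shift_gripper(deltas=[[[0,0,0.0005],[0,0,0]],[[0,0,0.001],[0,0,0]],[[0,0,0.001],[0,0,0]]])

```text
t: 6.75
tcp_pos: [0.4388, -0.1882, 0.0332]
orientation: [[0.03, 1.0, -0.0], [1.0, -0.03, 0.001], [0.001, -0.0, -1.0]]
contact_force: [-4.3, 1.3, 13.6]
finger_gap: 0.0181
gripper_force: 61.3
```

Contact (13.6 N). I'm releasing it.

>>> shift_gripper(deltas=[[[0,0,-0.0005],[0,0,0]],[[0,0,-0.0005],[0,0,0]],[[0,0,-0.0005],[0,0,0]],[[0,0,-0.0005],[0,0,0]],[[0,0,-0.0005],[0,0,0]],[[0,0,-0.0005],[0,0,0]]], jaw=0.085)

```text
t: 7.35
tcp_pos: [0.4385, -0.1881, 0.0328]
orientation: [[0.03, 1.0, -0.001], [1.0, -0.03, 0.0], [0.0, -0.001, -1.0]]
contact_force: [0.6, -0.2, 0.2]
finger_gap: 0.0849
gripper_force: 0.0
```

>>> shift_gripper(deltas=[[[0,0,-0.02],[0,0,0]],[[0,0,-0.06],[0,0,0]],[[0,0,-0.1],[0,0,0]],[[0,0,-0.1],[0,0,0]]])

```text
t: 7.75
tcp_pos: [0.4412, -0.1891, 0.1374]
orientation: [[0.03, 1.0, 0.007], [1.0, -0.03, -0.0], [-0.0, 0.007, -1.0]]
contact_force: [0.1, -0.1, -1.5]
finger_gap: 0.0851
gripper_force: 0.0
```

```bash
python3 w.py .609 .0684 .12
```

```text
[0.2625 0.1598 0.0184] [ 0.0068  0.0001 -0.0008] t 7.75 joints [-0.38  0.08  0.73  1.99 -0.07  1.08  0.35] gap 0.08508363311402767 F [ 0.1 -0.1 -1.5]
```

>>> shift_gripper(deltas=[[[0.04,0.025,0],[0,0,0]],[[0.08,0.05,0],[0,0,0]],[[0.12,0.074,0],[0,0,0]],[[0.16,0.1,0],[0,0,0]],[[0.2,0.123,0],[0,0,0]],[[0.24,0.147,0],[0,0,0]],[[0.2625,0.16,0.018],[0,0,0]],[[0.2625,0.16,0.018],[0,0,0]]])

```text
t: 8.55
tcp_pos: [0.606, 0.0744, 0.1115]
orientation: [[0.024, 1.0, -0.004], [1.0, -0.024, 0.0], [0.0, -0.004, -1.0]]
contact_force: [-1.4, -0.4, -0.5]
finger_gap: 0.0849
gripper_force: 0.0
```

```bash
python3 w.py .609 .0684 .08
```

Run:
```python
from plant import r, imaging
import cv2
s=imaging.read_camera("scene")["img"][:,:,::-1]
cv2.imwrite("pics/a3.png",cv2.resize(s[60:300,100:340],None,fx=2.5,fy=2.5))
```

```text
[-0.006   0.0033  0.0315] [-0.0043 -0.0002  0.006 ] t 8.55 joints [-0.62  0.43  0.53  1.66 -0.24  1.12 -0.04] gap 0.08487812465241303 F [-1.4 -0.4 -0.5]
```

View pics/a3.png

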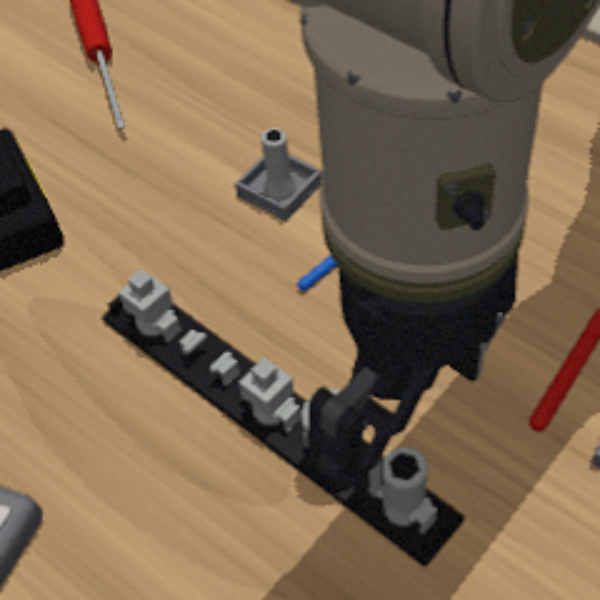

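The small socket stands upright in its tray at (275,165). The gripper is above the medium end of the strip.

>>> shift_gripper(deltas=[[[0,0.0,0.01],[0,0,0.004]],[[0,0,0.025],[0,0,0.004]],[[0,0.0,0.025],[0,0,0.004]],[[0,0.0,0.025],[0,0,0.004]]])

```text
t: 9.0
tcp_pos: [0.6059, 0.0687, 0.0894]
orientation: [[0.035, 0.999, -0.001], [0.999, -0.035, -0.0], [-0.0, -0.001, -1.0]]
contact_force: [-0.0, -0.2, -0.5]
finger_gap: 0.0854
gripper_force: 0.0
```

```bash
python3 w.py .609 .0684 .036
```

```text
[-0.0002  0.0032  0.0534] [-0.0015  0.0001 -0.0054] t 9.0 joints [-0.61  0.45  0.53  1.69 -0.25  1.07 -0.03] gap 0.0854199446409471 F [-0.  -0.2 -0.5]
```

>>> shift_gripper(deltas=[[[0,0.003,0.015],[0,0,-0.004]],[[0,0.003,0.035],[0,0,-0.004]],[[0,0.003,0.048],[0,0,-0.004]],[[0,0.003,0.0535],[0,0,-0.004]],[[0,0.003,0.0535],[0,0,-0.004]]])

```text
t: 9.5
tcp_pos: [0.6089, 0.0692, 0.0355]
orientation: [[0.03, 1.0, -0.002], [1.0, -0.03, -0.0], [-0.0, -0.002, -1.0]]
contact_force: [0.7, 0.3, 0.8]
finger_gap: 0.0848
gripper_force: 0.0
```

```bash
python3 w.py .609 .0684 .036
```

```text
[-0.0008  0.0001 -0.0005] [-0.0018  0.0003 -0.0004] t 9.5 joints [-0.58  0.53  0.5   1.71 -0.3   0.98  0.  ] gap 0.08476729159052453 F [0.7 0.3 0.8]
```

>>> shift_gripper(deltas=[[[0,0,0],[0,0,0]],[[0,0,0],[0,0,0]],[[0,0,0],[0,0,0]],[[0,0,0],[0,0,0]],[[0,0,0],[0,0,0]],[[0,0,0],[0,0,0]],[[0,0,0],[0,0,0]]], jaw=0)

```text
t: 10.2
tcp_pos: [0.6097, 0.0695, 0.0369]
orientation: [[0.03, 1.0, 0.0], [1.0, -0.03, 0.001], [0.001, 0.0, -1.0]]
contact_force: [-1.0, 1.0, 6.6]
finger_gap: 0.0274
gripper_force: 59.0
```

>>> shift_gripper(deltas=[[[0,0,-0.003],[0,0,0]],[[0,0,-0.006],[0,0,0]],[[0,0,-0.009],[0,0,0]],[[0,0,-0.012],[0,0,0]],[[0,0,-0.016],[0,0,0]],[[0,0,-0.03],[0,0,0]],[[0,0,-0.06],[0,0,0]],[[0,0,-0.07],[0,0,0]]])

```text
t: 11.0
tcp_pos: [0.6114, 0.0693, 0.1105]
orientation: [[0.03, 1.0, 0.005], [1.0, -0.03, 0.001], [0.002, 0.005, -1.0]]
contact_force: [0.5, -0.7, -2.0]
finger_gap: 0.0276
gripper_force: 60.9
```

```bash
python3 w.py .4595 .0049 .10
```

```text
[-0.069  -0.1499  0.0097] [ 0.0047 -0.0015 -0.0007] t 11.0 joints [-0.61  0.44  0.54  1.66 -0.24  1.11 -0.03] gap 0.027582801390419263 F [ 0.5 -0.7 -2. ]
```

>>> shift_gripper(deltas=[[[-0.019,-0.04,0],[0,0,0]],[[-0.038,-0.083,0],[0,0,0]],[[-0.056,-0.123,0],[0,0,0]],[[-0.069,-0.15,0],[0,0,0]],[[-0.069,-0.15,0.01],[0,0,0]],[[-0.069,-0.15,0.01],[0,0,0]]])

```text
t: 11.6
tcp_pos: [0.4572, 0.005, 0.0964]
orientation: [[0.03, 1.0, 0.0], [1.0, -0.03, 0.001], [0.001, 0.0, -1.0]]
contact_force: [1.5, 0.1, -1.0]
finger_gap: 0.0272
gripper_force: 60.9
```

```bash
python3 w.py .4595 .0049 .0335
```

```text
[-0.0002  0.0023  0.0629] [ 0.     -0.0015 -0.0007] t 11.6 joints [-0.68  0.09  0.6   2.07 -0.06  1.   -0.08] gap 0.027230878237483845 F [ 1.5  0.1 -1. ]
```

>>> shift_gripper(deltas=[[[0,0.002,0.02],[0,0,0]],[[0,0.002,0.045],[0,0,0]],[[0,0.002,0.055],[0,0,0]],[[0,0.002,0.06],[0,0,0]],[[0,0.002,0.06],[0,0,0]]])

```text
t: 12.1
tcp_pos: [0.4596, 0.0048, 0.0364]
orientation: [[0.03, 1.0, -0.001], [1.0, -0.03, -0.0], [-0.0, -0.001, -1.0]]
contact_force: [-0.3, -0.2, -1.7]
finger_gap: 0.0271
gripper_force: 60.9
```

>>> shift_gripper(deltas=[[[0,0,0.001],[0,0,0]],[[0,0,0.002],[0,0,0]],[[0,0,0.002],[0,0,0]]])

```text
t: 12.4
tcp_pos: [0.4597, 0.005, 0.0348]
orientation: [[0.03, 1.0, 0.0], [1.0, -0.03, 0.001], [0.001, 0.0, -1.0]]
contact_force: [-0.0, -0.1, -1.0]
finger_gap: 0.0273
gripper_force: 60.9
```

>>> shift_gripper(deltas=[[[0,0,0.0005],[0,0,0]],[[0,0,0.001],[0,0,0]],[[0,0,0.001],[0,0,0]]])

```text
t: 12.7
tcp_pos: [0.4593, 0.0049, 0.0334]
orientation: [[0.03, 1.0, -0.001], [1.0, -0.03, 0.0], [0.0, -0.001, -1.0]]
contact_force: [-0.0, -0.1, -0.9]
finger_gap: 0.0272
gripper_force: 60.9
```

>>> shift_gripper(deltas=[[[0,0,0.0005],[0,0,0]],[[0,0,0.001],[0,0,0]],[[0,0,0.001],[0,0,0]]])

```text
t: 13.0
tcp_pos: [0.4594, 0.0049, 0.0328]
orientation: [[0.03, 1.0, -0.001], [1.0, -0.03, 0.001], [0.001, -0.001, -1.0]]
contact_force: [-3.3, -0.4, 7.6]
finger_gap: 0.0275
gripper_force: 62.0
```

Contact. I'm releasing it and going to the large socket.

>>> shift_gripper(deltas=[[[0,0,0],[0,0,0]],[[0,0,0],[0,0,0]],[[0,0,0],[0,0,0]],[[0,0,0],[0,0,0]],[[0,0,0],[0,0,0]],[[0,0,0],[0,0,0]]], jaw=0.085)

```text
t: 13.6
tcp_pos: [0.4593, 0.0049, 0.0324]
orientation: [[0.03, 1.0, -0.001], [1.0, -0.03, 0.0], [0.0, -0.001, -1.0]]
contact_force: [-0.2, 0.2, -0.1]
finger_gap: 0.0849
gripper_force: 0.0
```

>>> shift_gripper(deltas=[[[0,0,-0.02],[0,0,0]],[[0,0,-0.06],[0,0,0]],[[0,0,-0.1],[0,0,0]],[[0,0,-0.1],[0,0,0]]])

```text
t: 14.0
tcp_pos: [0.4622, 0.0051, 0.137]
orientation: [[0.03, 1.0, 0.007], [1.0, -0.03, 0.003], [0.003, 0.007, -1.0]]
contact_force: [-0.4, 0.1, -0.6]
finger_gap: 0.085
gripper_force: 0.0
```

```bash
python3 w.py .607 .0091 .12
```

```text
[0.0084 0.1445 0.018 ] [ 0.0066 -0.0029 -0.0007] t 14.0 joints [-0.7   0.03  0.61  2.03 -0.02  1.08 -0.11] gap 0.08497304222920017 F [-0.4  0.1 -0.6]
```

>>> shift_gripper(deltas=[[[0.002,0.04,0],[0,0,0]],[[0.005,0.08,0],[0,0,0]],[[0.008,0.12,0],[0,0,0]],[[0.008,0.1445,0],[0,0,0]],[[0.008,0.1445,0.02],[0,0,0]],[[0.008,0.1445,0.04],[0,0,0]],[[0.008,0.1445,0.04],[0,0,0]],[[0.008,0.1445,0.04],[0,0,0]]])

```text
t: 14.8
tcp_pos: [0.6038, 0.0084, 0.0922]
orientation: [[0.03, 1.0, -0.001], [1.0, -0.03, -0.0], [-0.0, -0.001, -1.0]]
contact_force: [0.6, -0.5, 0.6]
finger_gap: 0.0852
gripper_force: 0.0
```

```bash
python3 w.py .607 .0091 .036
```

Run:
```python
from plant import r, imaging
import cv2
s=imaging.read_camera("scene")["img"][:,:,::-1]
cv2.imwrite("pics/a4.png",cv2.resize(s[60:300,100:340],None,fx=2.5,fy=2.5))
```

```text
[0.0008 0.0033 0.0562] [-0.0015  0.0002 -0.0004] t 14.8 joints [-0.57  0.45  0.6   1.7  -0.28  1.08  0.1 ] gap 0.0851661306548279 F [ 0.6 -0.5  0.6]
```

View pics/a4.png

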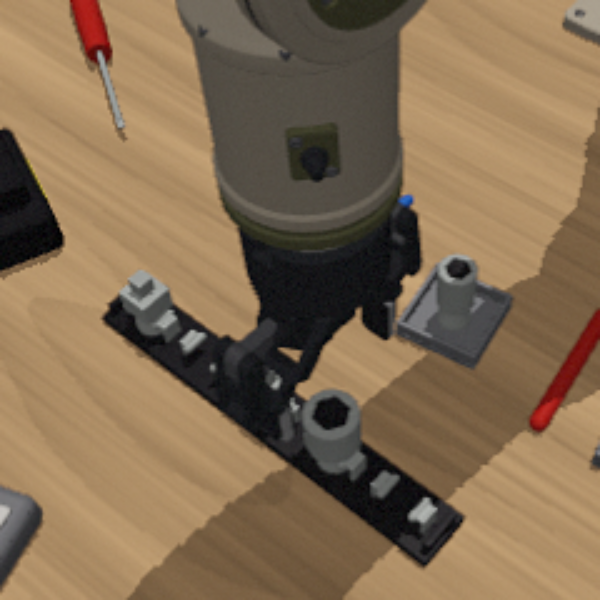

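The medium socket stands in its tray at (458,290), and the open gripper is above the large one at (332,425).

>>> shift_gripper(deltas=[[[0.001,0.003,0.015],[0,0,0]],[[0.001,0.003,0.035],[0,0,0]],[[0.001,0.003,0.05],[0,0,0]],[[0.001,0.003,0.0565],[0,0,0]],[[0.001,0.003,0.0565],[0,0,0]]])

```text
t: 15.35
tcp_pos: [0.6065, 0.0094, 0.0349]
orientation: [[0.03, 1.0, -0.002], [1.0, -0.03, -0.0], [-0.0, -0.002, -1.0]]
contact_force: [-0.1, -0.2, 0.2]
finger_gap: 0.0849
gripper_force: 0.0
```

```bash
python3 w.py .607 .0091 .036
```

```text
[-0.0003  0.0005 -0.0011] [-0.002   0.0002 -0.0004] t 15.35 joints [-0.54  0.53  0.57  1.73 -0.33  0.98  0.13] gap 0.08490232329675229 F [-0.1 -0.2  0.2]
```

>>> shift_gripper(deltas=[[[0,0,0],[0,0,0]],[[0,0,0],[0,0,0]],[[0,0,0],[0,0,0]],[[0,0,0],[0,0,0]],[[0,0,0],[0,0,0]],[[0,0,0],[0,0,0]],[[0,0,0],[0,0,0]]], jaw=0)

```text
t: 16.05
tcp_pos: [0.6076, 0.0095, 0.0367]
orientation: [[0.03, 1.0, 0.001], [1.0, -0.03, 0.001], [0.001, 0.001, -1.0]]
contact_force: [-1.8, -0.2, 5.8]
finger_gap: 0.0363
gripper_force: 59.7
```

>>> shift_gripper(deltas=[[[0,0,-0.003],[0,0,0]],[[0,0,-0.006],[0,0,0]],[[0,0,-0.009],[0,0,0]],[[0,0,-0.012],[0,0,0]],[[0,0,-0.016],[0,0,0]],[[0,0,-0.03],[0,0,0]],[[0,0,-0.06],[0,0,0]],[[0,0,-0.07],[0,0,0]]])

```text
t: 16.85
tcp_pos: [0.6091, 0.0091, 0.1099]
orientation: [[0.03, 1.0, 0.005], [1.0, -0.03, 0.001], [0.001, 0.005, -1.0]]
contact_force: [0.1, -0.0, -2.4]
finger_gap: 0.0365
gripper_force: 62.6
```

```bash
python3 w.py .4549 .1802 .10
```

```text
[ 0.1663 -0.1594  0.0093] [ 0.0047 -0.0011 -0.0008] t 16.85 joints [-0.57  0.44  0.61  1.68 -0.28  1.11  0.09] gap 0.03651566449732867 F [ 0.1 -0.  -2.4]
```

>>> shift_gripper(deltas=[[[0.033,-0.032,0],[0,0,0]],[[0.066,-0.064,0],[0,0,0]],[[0.1,-0.096,0],[0,0,0]],[[0.133,-0.127,0],[0,0,0]],[[0.166,-0.159,0],[0,0,0]],[[0.166,-0.159,0.01],[0,0,0]],[[0.166,-0.159,0.01],[0,0,0]]])

```text
t: 17.55
tcp_pos: [0.4524, 0.1809, 0.0957]
orientation: [[0.028, 1.0, -0.001], [1.0, -0.028, 0.001], [0.001, -0.001, -1.0]]
contact_force: [0.3, -0.5, -3.0]
finger_gap: 0.0368
gripper_force: 62.6
```

```bash
python3 w.py .4549 .1802 .0335
```

```text
[-0.0007  0.0026  0.0622] [-0.0009 -0.0006  0.0022] t 17.55 joints [-0.98  0.16  0.55  2.   -0.1   1.   -0.41] gap 0.03675409454775051 F [ 0.3 -0.5 -3. ]
```

>>> shift_gripper(deltas=[[[0,0.002,0.02],[0,0,0]],[[0,0.002,0.045],[0,0,0]],[[0,0.002,0.055],[0,0,0]],[[0,0.002,0.059],[0,0,0]],[[0,0.002,0.059],[0,0,0]]])

```text
t: 18.05
tcp_pos: [0.4556, 0.1795, 0.0372]
orientation: [[0.031, 1.0, -0.001], [1.0, -0.031, -0.0], [-0.0, -0.001, -1.0]]
contact_force: [0.4, -0.5, -1.9]
finger_gap: 0.0366
gripper_force: 62.6
```

>>> shift_gripper(deltas=[[[0,0,0.001],[0,0,0]],[[0,0,0.002],[0,0,0]],[[0,0,0.002],[0,0,0]]])

```text
t: 18.35
tcp_pos: [0.4553, 0.1803, 0.0354]
orientation: [[0.03, 1.0, -0.0], [1.0, -0.03, 0.001], [0.001, -0.0, -1.0]]
contact_force: [-0.3, 0.7, -2.3]
finger_gap: 0.0362
gripper_force: 62.6
```

>>> shift_gripper(deltas=[[[0,0,0.0005],[0,0,0]],[[0,0,0.001],[0,0,0]],[[0,0,0.001],[0,0,0]]])

```text
t: 18.65
tcp_pos: [0.4551, 0.1801, 0.0339]
orientation: [[0.03, 1.0, -0.001], [1.0, -0.03, 0.0], [0.0, -0.001, -1.0]]
contact_force: [-0.9, -0.6, -3.3]
finger_gap: 0.0367
gripper_force: 62.6
```

>>> shift_gripper(deltas=[[[0,0,0.0005],[0,0,0]],[[0,0,0.001],[0,0,0]],[[0,0,0.0015],[0,0,0]],[[0,0,0.0015],[0,0,0]]])

```text
t: 19.05
tcp_pos: [0.4551, 0.1801, 0.0326]
orientation: [[0.03, 1.0, -0.001], [1.0, -0.03, 0.0], [0.0, -0.001, -1.0]]
contact_force: [-1.7, -0.5, 3.5]
finger_gap: 0.0363
gripper_force: 63.2
```

>>> shift_gripper(deltas=[[[0,0,0],[0,0,0]],[[0,0,0],[0,0,0]],[[0,0,0],[0,0,0]],[[0,0,0],[0,0,0]],[[0,0,0],[0,0,0]],[[0,0,0],[0,0,0]]], jaw=0.085)

```text
t: 19.65
tcp_pos: [0.4551, 0.1801, 0.0324]
orientation: [[0.03, 1.0, -0.001], [1.0, -0.03, 0.0], [0.0, -0.001, -1.0]]
contact_force: [-0.3, 0.3, -0.5]
finger_gap: 0.0849
gripper_force: 0.0
```

>>> shift_gripper(deltas=[[[0,0,-0.02],[0,0,0]],[[0,0,-0.06],[0,0,0]],[[0,0,-0.1],[0,0,0]],[[0,0,-0.14],[0,0,0]],[[0,0,-0.14],[0,0,0]],[[0,0,-0.14],[0,0,0]]])

```text
t: 20.25
tcp_pos: [0.4555, 0.1804, 0.173]
orientation: [[0.03, 1.0, 0.001], [1.0, -0.03, 0.002], [0.002, 0.001, -1.0]]
contact_force: [-1.0, -0.6, -0.5]
finger_gap: 0.0852
gripper_force: 0.0
```

```bash
python3 - <<'E'
from plant import r, imaging
import cv2
s=imaging.read_camera("scene")["img"][:,:,::-1]
cv2.imwrite("pics/a5.png",cv2.resize(s[60:300,110:430],None,fx=2.5,fy=2.5))
E
```

```text
(no output)
```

View pics/a5.png

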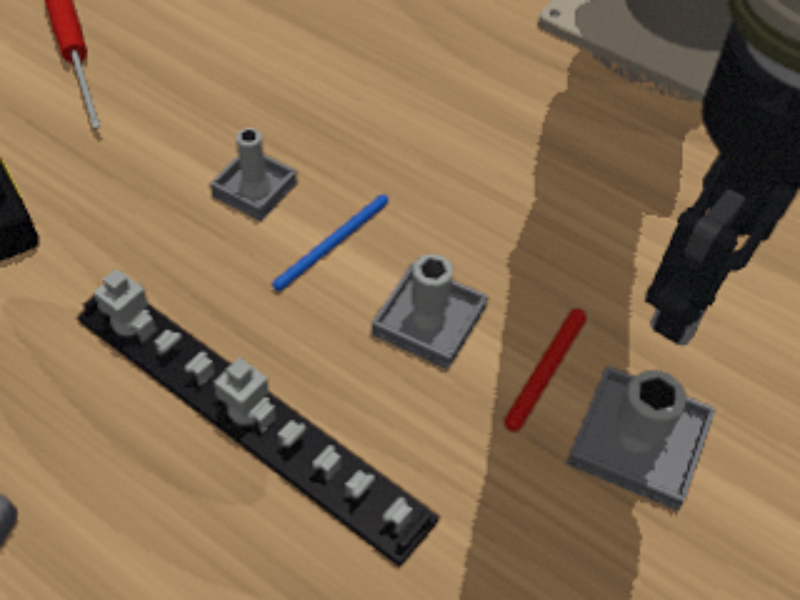

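All three sockets stand upright in their trays at (252,170), (430,290) and (652,410). Both adapters are still clipped in the strip at (120,300) and (242,390), and the gripper is clear.

```bash
python3 -c "from plant import r, imaging;print(r.job_done())"
```

```text
the job is handed in; nothing more can be done
None
```

The job is handed in at about 20 s of the 77 s allowed: the small, medium and large sockets each stand upright in the tray of their size, placed in that order, and both adapters are still clipped in the strip.

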